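Turn a bicycle wheel by its spokes until the valve is at the top

TASK

Push the spokes of the small bicycle wheel round with your fingertips, one after another as needed, until its red-capped valve is at the very top, straight above the hub, ready for the pump. Either way round will do, but do not push on the valve itself, do not lift, tip or shove the stand out of its place, and leave the tools and other loose things round it where they lie. Then take the hand away with the wheel at rest.

Things in the scene. Friction and masses are not known exactly. Their poses are not given: they have to be found in the camera images.
- hub (a point): Centre of the wheel on its axle, 180 mm above the bench, in the wheel's mid-plane. Its axes are those of the stand: x along the axle, level, away from the robot; y to the robot's left, level, in the plane of the wheel; z up.
- stand: Blue one-sided wheel stand, loose, 4.5 kg: base plate 130 mm deep, 200 mm wide, 12 mm high, from 80 mm before to 50 mm behind the wheel's mid-plane; post behind the wheel, nothing in front of it. Origin on the bench right under the hub; axes as hub.
- wheel (a joint): Turn of the wheel, rad, endless: 0 or any whole turn with the valve straight above the hub, growing clockwise as seen from the robot. Drag 0.2 N m plus 0.1 N m per rad/s; it stays where it is left. Child's bicycle wheel facing the robot: black tyre 310 mm across, 34 mm thick; rim of 116 mm inner radius; white hub, radius 32 mm, to 34 mm before the mid-plane, with a steel nut, radius 12 mm, to 44 mm.
- spokes: Five white spokes at 36, 108, 180, 252, 324 degrees from the valve; gaps open. Origin at the hub centre; x along the axle away from the robot, z from hub to valve. Each is a front and a rear leg, 16 mm wide in the wheel's plane, 12 mm thick, the front one's middle 26 mm before the mid-plane at the hub, 10 mm at the rim; 72 mm from the axle it is 24 to 12 mm before it; the rear leg lies behind the mid-plane.
- valve: Valve stem, brass with a red cap of 13 mm diameter, in the wheel's plane midway between two spokes, standing 34 mm inward from the rim. Origin at the tip of the cap, 84 mm from the axle; z points from the hub outward to the tyre, so z is up when the valve is at the top of the wheel.
- spanner: Bystander, loose: open-and-ring spanner, bright steel, 30 x 185 x 7 mm, lying on the bench left of the stand; origin at the centre of its underside.
- tape_roll: Bystander, loose: roll of masking tape lying flat, 100 mm across, 25 mm high; origin at the centre of its underside.
- pliers: Bystander, loose: pliers with red handles lying flat, 64 x 192 x 12 mm; origin at the centre of its underside.
- bearing: Bystander, loose: ball bearing lying flat, 52 mm across, 15 mm high; origin at the centre of its underside.
- block: Bystander, loose: wooden block, 45 x 92 x 36 mm; origin at the centre of its underside.
- screwdriver_k: Bystander, loose: screwdriver with black handle, 26 x 175 x 29 mm, lying on the bench left of the stand; origin at the centre of its underside.

How it is judged:
By the outcome, as a careful person would: the job done as asked, in the order asked, and still so for the second after the job is handed in, with the robot touching nothing.
It also fails if it takes over 51 s, if anything falls off the work surface, if the arm or the gripper's body presses on something with over 40 N, if the wrist force passes 120 N, or if a joint passes its speed limit or range.

ROBOT

A 6-joint arm with a two-finger parallel gripper is mounted at the origin on a cart in front of the work surface, level with it; the furniture and walls round the work are solid. World frame = base frame: x ahead of the robot, y to its left, z up, the work surface at z = 0. Lengths are in m, angles in rad, forces in N, time in s.
With the tool pointing down it reaches from about 0.375 to 0.975 m from the base axis. Payload 3.8 kg.
Tool frame: the origin (TCP) lies midway between the tips of the shut fingers; the grasp point (between the pads) lies 19 mm behind it; x points along the fingers, y is the direction in which the jaws open and shut, and the axes are right-handed (so a half turn about x gives the same grasp; the last joint's range is limited). The gripper opens to 88 mm and grips with 3 to 60 N. Pads are 18 mm wide; open, the fingers measure 123 mm over their backs; the gripper's body (75 mm by 187 mm) begins 45 mm behind the grasp point.
Start: joints at [1.243, 0.264, 1.604, -0, 1.274, -0.037], TCP at [0.194, 0.647, 0.239] pointing down, gripper open.
Joint ranges: [-2.63, 2.63], [-0.94, 2.18], [0.31, 2.57], [-1.31, 4.45], [0, 2.66], [-2.55, 2.55]. Speed limits (rad/s): [2.57, 2.57, 3.14, 3.14, 3.14, 3.14].

INTERFACE

Orientations are given as a rotation vector (axis times angle).
In Python, from cell import manip, inverse_kinematics, cams, order gives the robot as it stands. Calls block until the motion is done:
- manip.move_pose(position, orientation): joint-space move of the TCP to a pose.
- manip.move_linear(position, rate=0.15, rot=None): straight line of the TCP; rot=None keeps the orientation; rate is the mean speed in m/s.
- manip.set_joints(angles): joint-space move.
- manip.set_gripper(opening, force=None): finger opening in m; force is the grip in N (None keeps the last); returns when the fingers have stopped.
- manip.dwell(seconds).
- inverse_kinematics(position, orientation): joint angles nearest the present ones, or None.
- manip.state(): the state.
- cams.capture(name): name is "side" or "top"; returns a dict with "image" (420x560x3 uint8, blue, green, red), "z_map" (420x560 float32, m along the optical axis (not along the pixel's ray), 0 where there is no reading), "intrinsics" (3x3 intrinsics, pixels), "k1" (the pictures are not rectified: a ray, as slopes to the right and down, at radius r is drawn at 1 + k1 r^2 times it, then the intrinsics apply), "position" and "orientation" of the camera in the world. Camera axes: x right, y down, z forward; pixel columns grow to the right and rows downward; lengths in m; the calibration is good to about 2 mm. A picture is of the moment at which its call begins.
A pose or a line that the arm cannot do raises manip.IKError and nothing moves.
- order.close_job(): hands the job in, once; it reports no verdict.
The state is a dict: "clock": time; "joint_pos": joint angles; "joint_velocities": joint speeds; "tau": joint torques, N m; "tool_pos": TCP position; "tcp_rot": TCP orientation; "contact_force": force on the tool from outside, world axes, zero at the start; "moment": the same for the moment, N m; "gripper_width": finger opening in m.
Only numpy, scipy, OpenCV 4.12 (cv2) and the standard library are available. Lean on these libraries where they do the work, as an engineer would, in place of code of your own. Each camera call takes 0.05 s, during which the arm holds its last target.

## Working session

There is one attempt and no reset: what is moved stays moved. The work goes in short steps, each a Python script; the robot and the scene stay as the last script left them, time stands still between calls to the robot, and variables do not carry over. Pictures are saved under pics/ and viewed, and the job is handed in when it is done.

```bash
ls; mkdir -p pics
python3 - <<'E'
from cell import manip,cams
import cv2,numpy as np
print(manip.state()['clock'])
for n in("side","top"):
    c=cams.capture(n); cv2.imwrite(f"pics/{n}0.png",c["image"]); np.savez(f"{n}0.npz",**c)
    print(n,c["position"],c["orientation"],c["intrinsics"],c["k1"])
E
```

```text
pics
0.0
side [0.15140392 0.54103292 0.85583497] [-0.75386236  2.6048926  -1.05822566] [[384.01474464   0.         278.07057891]
 [  0.         384.01474464 207.58886664]
 [  0.           0.           1.        ]] 0.013089643244510821
top [ 0.36533151 -0.07909368  1.37194124] [-2.11291478  2.1583943  -0.07807387] [[426.11484701   0.         277.97522526]
 [  0.         426.11484701 209.9716562 ]
 [  0.           0.           1.        ]] -0.13297923765025224
```

View pics/side0.png

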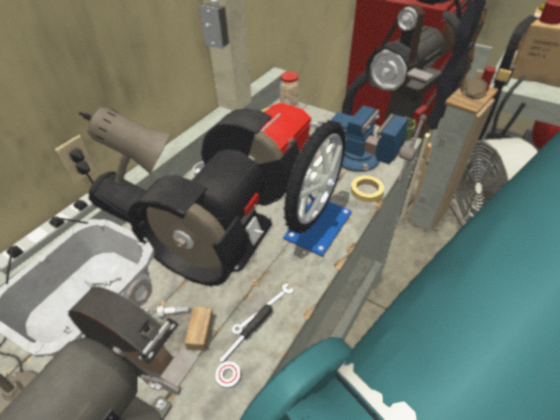

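View pics/top0.png

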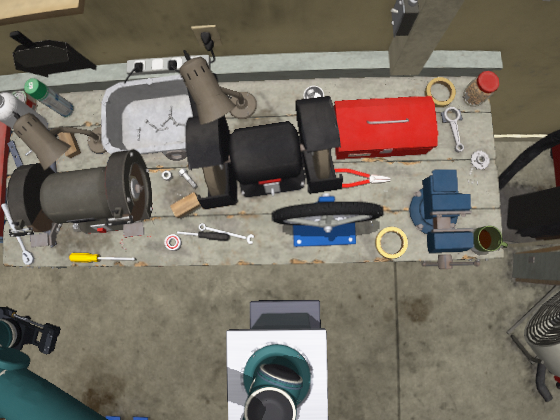

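The side view shows the wheel at about (316,178) with the blue base at (318,228); the top view shows the wheel edge-on at about (328,213) and the base at (325,235). I'll enlarge both.

```bash
cat > h.py <<'E'
import numpy as np,cv2
from scipy.spatial.transform import Rotation as R
def load(f): 
    d=np.load(f); return {k:d[k] for k in d.files}
def unproj_ray(c,u,v):
    K=c["intrinsics"];k=float(c["k1"])
    xd=(np.asarray(u,float)-K[0,2])/K[0,0];yd=(np.asarray(v,float)-K[1,2])/K[1,1]
    x,y=xd,yd
    for _ in range(20):
        f=1+k*(x*x+y*y);x,y=xd/f,yd/f
    return np.stack([x,y,np.ones_like(x)],-1)
def pix2w(c,u,v,z=None):
    r=unproj_ray(c,u,v)
    if z is None: z=c["z_map"][np.round(v).astype(int),np.round(u).astype(int)]
    p=r*np.asarray(z)[...,None]
    return p@R.from_rotvec(c["orientation"]).as_matrix().T+c["position"]
def proj(c,P):
    q=(np.asarray(P,float)-c["position"])@R.from_rotvec(c["orientation"]).as_matrix()
    s=q[...,:2]/q[...,2:];f=1+float(c["k1"])*(s**2).sum(-1,keepdims=True)
    s=s*f;K=c["intrinsics"];return np.stack([s[...,0]*K[0,0]+K[0,2],s[...,1]*K[1,1]+K[1,2]],-1)
def plane_pt(c,u,v,p0,n):
    d=unproj_ray(c,u,v)@R.from_rotvec(c["orientation"]).as_matrix().T
    t=((np.asarray(p0)-c["position"])@n)/(d@n); return c["position"]+d*t[...,None]
E
python3 - <<'E'
from h import *
s=load("side0.npz");t=load("top0.npz")
cv2.imwrite("pics/s1.png",cv2.resize(s["image"][110:265,250:390],None,fx=4,fy=4,interpolation=cv2.INTER_CUBIC)[:600])
cv2.imwrite("pics/t1.png",cv2.resize(t["image"][170:270,250:440],None,fx=4,fy=4,interpolation=cv2.INTER_CUBIC))
E
```

```text
(no output)
```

View pics/s1.png

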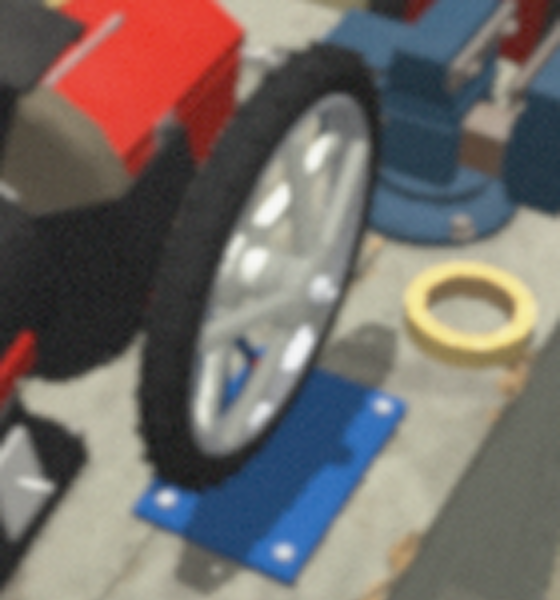

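View pics/t1.png

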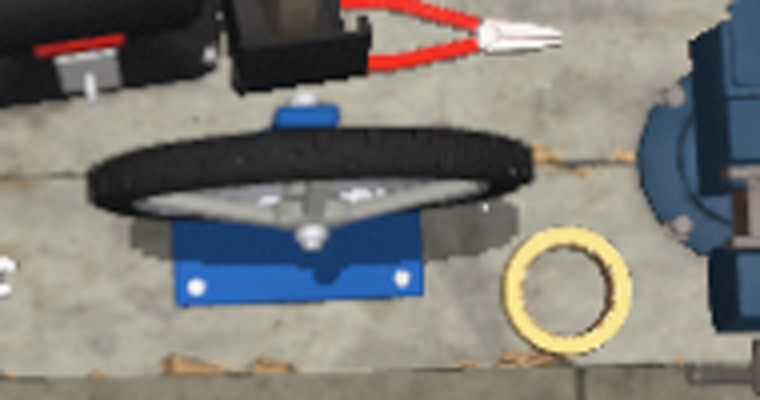

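The crops show the hub nut at side crop (322,287), with base corners at (137,512), (293,583) and (405,405). In the top crop the front base corners are at (177,305) and (423,295). I'll fit the pose from these and rectify the wheel plane.

```bash
cat >> h.py <<'E'
def stand_T(x,y,yaw): 
    c,s_=np.cos(yaw),np.sin(yaw); return np.array([[c,-s_,0],[s_,c,0],[0,0,1.]]),np.array([x,y,0.])
E
python3 - <<'E'
from h import *
from scipy.optimize import least_squares
s=load("side0.npz");t=load("top0.npz")
f=lambda o,p:(o[0]+np.array(p)[:,0]/4,o[1]+np.array(p)[:,1]/4)
tu=f((250,170),[(177,304),(423,294)]); su=f((250,110),[(293,578),(405,405),(137,510)])
print(plane_pt(t,*tu,[0,0,.012],np.array([0,0,1.])));print(plane_pt(s,*su,[0,0,.012],np.array([0,0,1.])))
LT=np.array([[-.08,.1,.012],[-.08,-.1,.012],[-.044,0,.18]]); LS=np.array([[-.08,.1,.012],[-.08,-.1,.012],[.05,.1,.012],[-.044,0,.18]])
uT=np.vstack([np.array(tu).T,[[250+312/4,170+236/4]]]);uS=np.vstack([np.array(su).T,[[250+322/4,110+287/4]]])
def res(q,full=False):
    M,o=stand_T(*q)
    r=np.concatenate([(proj(t,LT@M.T+o)-uT).ravel(),(proj(s,LS@M.T+o)-uS).ravel()]);return r
o=least_squares(res,[.5,-.2,0],loss='soft_l1');print(o.x,np.round(o.fun if 0 else res(o.x),1))
np.save("stand.npy",o.x)
M,O=stand_T(*o.x)
# rectify onto plane at front of spokes  x=-0.018
ims=[]
for nm,c in(("s",s),("t",t)):
    g=np.arange(-.17,.1701,.00062); Y,Z=np.meshgrid(-g,-g)
    P=np.stack([np.full_like(Y,-.012),Y,Z+.18],-1)@M.T+O
    m=proj(c,P).astype(np.float32)
    im=cv2.remap(c["image"],m[...,0],m[...,1],cv2.INTER_CUBIC);cv2.imwrite(f"pics/rect_{nm}.png",im)
print(im.shape)
E
```

```text
[[ 0.41536646 -0.06433909  0.012     ]
 [ 0.4188785  -0.25990734  0.012     ]]
[[ 0.41043631 -0.06218025  0.012     ]
 [ 0.41587044 -0.25261593  0.012     ]
 [ 0.5336104  -0.05724128  0.012     ]]
[ 0.49591576 -0.15879432  0.0432207 ] [-0.6  1.2  0.7 -0.5 -0.3  0.9 -0.4 -0.2  0.  -2.5 -2.4 -1.   0.6  1.3]
(549, 549, 3)
```

View pics/rect_s.png

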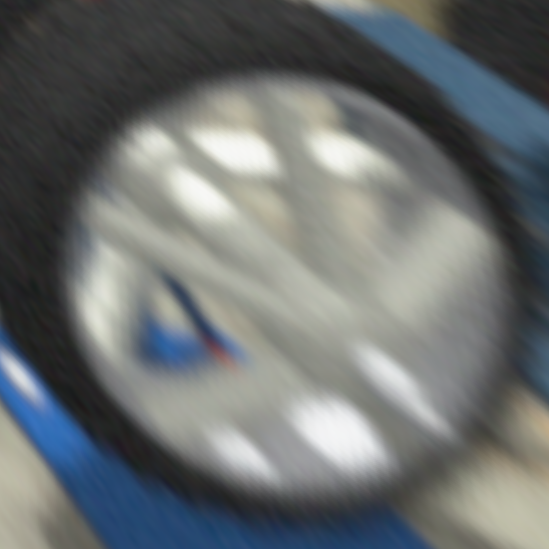

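View pics/rect_t.png

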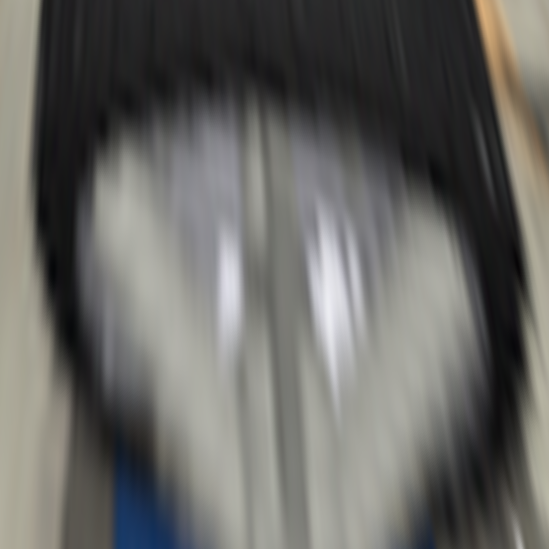

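In the side rectification a red spot shows at about (220,355), which may be the cap. I'll overlay the model for the spoke phase and check where the red spot lies.

```bash
cat >> h.py <<'E'
def leg(th,off,x0=-.026,x1=-.010,r0=.03,r1=.116,w=.016):
    # th clockwise from top seen from robot: dir = (0,-sin,cos)
    d=np.array([0,-np.sin(th),np.cos(th)]);n=np.array([0,np.cos(th),np.sin(th)])
    out=[]
    for r,sg in((r0,1),(r1,1),(r1,-1),(r0,-1)):
        x=x0+(x1-x0)*(r-r0)/(r1-r0)
        out.append(np.array([x,0,.18])+d*r+n*sg*w/2)
    return np.array(out)
def overlay(c,q,wheel,crop,f=5,valve=True):
    M,O=stand_T(*q);u0,v0,u1,v1=crop
    im=cv2.resize(c["image"][v0:v1,u0:u1],None,fx=f,fy=f,interpolation=cv2.INTER_CUBIC)
    def dr(P,col,closed=True):
        p=(proj(c,P@M.T+O)-[u0,v0]+.5)*f; cv2.polylines(im,[np.round(p).astype(np.int32)],closed,col,1,cv2.LINE_AA)
    for k in range(5): dr(leg(wheel+np.radians(36+72*k),0),(0,255,0))
    a=np.linspace(0,2*np.pi,60)
    for r,x in((.116,-.017),(.155,0),(.012,-.044)): dr(np.stack([0*a+x,r*np.cos(a),.18+r*np.sin(a)],-1),(255,255,0))
    if valve:
        d=np.array([0,-np.sin(wheel),np.cos(wheel)]);dr(np.array([[0,0,.18]+d*.084,[0,0,.18]+d*.116]),(0,0,255),False)
    return im
E
python3 - <<'E'
from h import *
q=np.load("stand.npy");s=load("side0.npz")
M,O=stand_T(*q)
hsv=cv2.cvtColor(s["image"],cv2.COLOR_BGR2HSV)
im=s["image"].astype(int)
for v in range(170,215):
  for u in range(285,345):
    b,g,r=im[v,u]
    if r>max(b,g)*1.35 and r>70: 
        p=plane_pt(s,np.array(float(u)),np.array(float(v)),O+[0,0,.18],M[:,0]); l=M.T@(p-O)-[0,0,.18]
        print(u,v,im[v,u],np.round(M.T@(pix2w(s,np.array(u),np.array(v))-O),3),'midplane',np.round(l*1e3),np.hypot(*l[1:]),np.degrees(np.arctan2(-l[1],l[2])))
cv2.imwrite("pics/gs.png",cv2.resize(s["image"][130:240,280:350],None,fx=5,fy=5,interpolation=cv2.INTER_NEAREST))
E
```

```text
(no output)
```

View pics/gs.png

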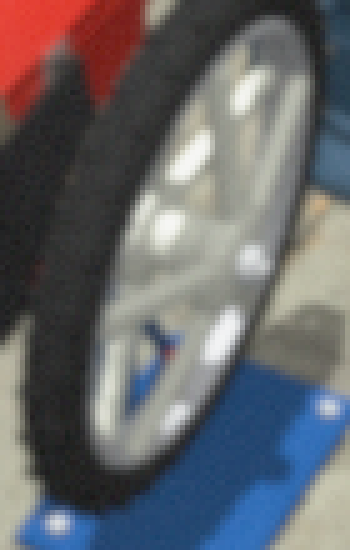

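The enlarged crop shows a small red spot at pixel (313.5,200) in the lower-left gap of the wheel. I'll work out where it would be in the mid-plane and overlay candidate phases.

Run:
```python
from h import *
q=np.load("stand.npy");s=load("side0.npz");t=load("top0.npz")
M,O=stand_T(*q)
for u,v in((313.5,200),(313,201),(312,199)):
    p=plane_pt(s,np.array(float(u)),np.array(float(v)),O+[0,0,.18],M[:,0]); l=M.T@(p-O)-[0,0,.18]
    print(s["image"][int(v),int(u)],s["z_map"][int(v),int(u)],np.round(M.T@(pix2w(s,np.array(int(u)),np.array(int(v)))-O),3),np.round(l*1e3),np.hypot(*l[1:]),np.degrees(np.arctan2(-l[1],l[2])))
a=[overlay(s,q,np.radians(w),(280,125,350,235),5) for w in(216-72*0+0,)]
b=overlay(t,q,np.radians(216),(265,195,390,240),5)
cv2.imwrite("pics/ov_s.png",np.hstack([cv2.resize(s["image"][125:235,280:350],None,fx=5,fy=5,interpolation=cv2.INTER_CUBIC)]+a));cv2.imwrite("pics/ov_t.png",b)
```

```text
[ 83  73 107] 1.1851015 [ 0.033 -0.065  0.026] [ -0.   7. -77.] 0.07767305603122339 -175.01472185485989
[ 99  95 119] 1.1959388 [ 0.036 -0.07   0.016] [ -0.  10. -79.] 0.07934845252781929 -172.9602848337303
[87 64 63] 1.1771003 [ 0.035 -0.06   0.033] [  0.  17. -64.] 0.06677880746156079 -164.959700682677
```

View pics/ov_s.png

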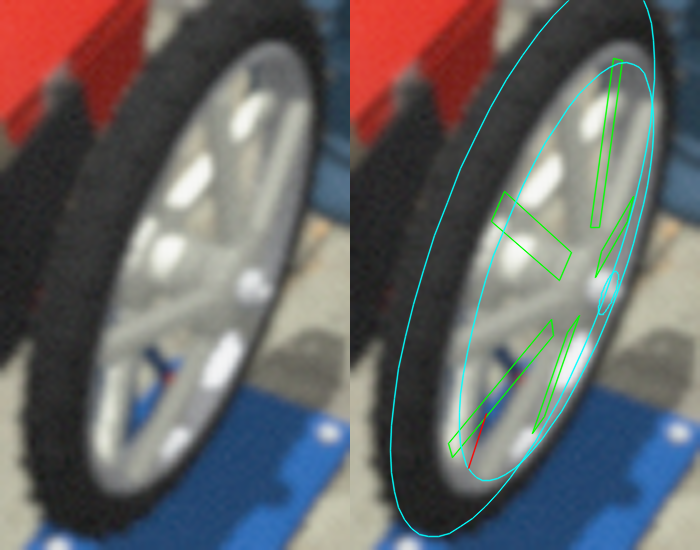

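View pics/ov_t.png

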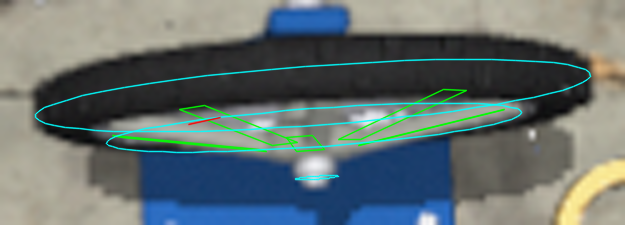

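The overlay misses by about 2 px, so I'll refine the pose by fitting the tyre as a torus to the depth maps, each camera separately.

Run:
```python
from h import *
from scipy.optimize import least_squares
q0=np.load("stand.npy");s=load("side0.npz");t=load("top0.npz")
for nm,c in(("s",s),("t",t)):
    V,U=np.mgrid[0:420,0:560]; U=U.ravel();V=V.ravel();z=c["z_map"].ravel()
    P=pix2w(c,U,V); M,O=stand_T(*q0); L=(P-O)@M-[0,0,.18]
    ok=(z>0)&(abs(L[:,0])<.035)&(abs(np.hypot(L[:,1],L[:,2])-.137)<.035)&(c["image"].reshape(-1,3).max(1)<75)
    X=P[ok]
    def res(p):
        M,O=stand_T(*p[:3]);L=(X-O)@M-[0,0,.18+p[3]]
        return np.hypot(np.hypot(L[:,1],L[:,2])-.138,L[:,0])-.017
    o=least_squares(res,np.r_[q0,0],loss='soft_l1',f_scale=.002)
    r=res(o.x);print(nm,ok.sum(),o.x,np.median(abs(r)),np.percentile(r,[5,50,95]))
    # base top
    ok=(z>0)&(abs(P[:,2]-.012)<.006)&(c["image"].reshape(-1,3)[:,0]>1.5*c["image"].reshape(-1,3)[:,2])&(abs(L[:,0])<.1)&(abs(L[:,1])<.13)
    l=L[ok];print(' base',ok.sum(),np.median(l[:,2])+.18,np.percentile(l[:,0],[1,50,99]),np.percentile(l[:,1],[1,50,99]))
    ok=(z>0)&(np.hypot(L[:,1],L[:,2])<.02)&(L[:,0]<-.03)&(L[:,0]>-.06)
    print(' nut',ok.sum(),L[ok].mean(0),L[ok].min(0),L[ok].max(0))
```

```text
s 1859 [ 0.49402667 -0.16004117  0.01970348 -0.00107171] 0.000765685201695638 [-1.95793196e-03 -4.13272084e-05  2.56572016e-03]
 base 1456 0.010679024452300623 [-0.08107904 -0.03864418  0.04241138] [-0.09305071  0.02372214  0.09914472]
 nut 86 [-0.04120027  0.00436121  0.0042073 ] [-0.05144219 -0.0150937  -0.01754327] [-0.03388657  0.01845465  0.01942388]
t 1474 [ 0.49742637 -0.15847056  0.01855384 -0.00093954] 0.0010357504755639235 [-0.0025411  -0.00014052  0.00354115]
 base 1069 0.010451612472788474 [-0.07822978 -0.04749753 -0.01171001] [-0.09690803  0.00535421  0.09792965]
 nut 54 [-0.03824303  0.00143494  0.00701214] [-0.04740793 -0.01787948 -0.00070897] [-0.03170055  0.01801644  0.01846358]
```

The torus fits agree closely: hub at about (0.4957, -0.1593) with yaw 0.019. Next is the wheel phase.

Run:
```python
from h import *
q=np.array([.4957,-.1593,.0191]);np.save("stand.npy",q);s=load("side0.npz");t=load("top0.npz")
qs=[.4940,-.1600,.0191];qt=[.4974,-.1585,.0191]
M,O=stand_T(*qs)
for u,v in((313,200),(313.5,200.5)):
    p=plane_pt(s,np.array(float(u)),np.array(float(v)),O+[0,0,.18],M[:,0]); l=M.T@(p-O)-[0,0,.18]
    print(np.round(l*1e3),np.hypot(*l[1:]),np.degrees(np.arctan2(-l[1],l[2])))
# phase histogram from depth: points on front legs
for nm,c,qq in(("s",s,qs),("t",t,qt)):
    V,U=np.mgrid[0:420,0:560];P=pix2w(c,U.ravel(),V.ravel());M,O=stand_T(*qq);L=(P-O)@M-[0,0,.179]
    r=np.hypot(L[:,1],L[:,2]);a=np.degrees(np.arctan2(-L[:,1],L[:,2]))%360
    xf=-.026+.016*(r-.03)/.086-.006
    ok=(c["z_map"].ravel()>0)&(r>.045)&(r<.105)&(abs(L[:,0]-xf)<.006)
    h=np.histogram(a[ok],np.arange(0,361,6))[0];print(nm,[(i*6,k) for i,k in enumerate(h) if k>2])
    w=np.exp(1j*np.radians(a[ok]*5));print(' phase mod72',np.degrees(np.angle(w.mean()))/5%72,abs(w.mean()),ok.sum())
```

```text
[ -0.  15. -71.] 0.07217737956037391 -168.09193822029877
[ -0.  11. -75.] 0.07633095923492904 -171.36728886134324
s [(0, np.int64(18)), (60, np.int64(19)), (66, np.int64(40)), (72, np.int64(6)), (144, np.int64(10)), (150, np.int64(3)), (210, np.int64(11)), (216, np.int64(49)), (222, np.int64(17)), (282, np.int64(30)), (288, np.int64(48)), (294, np.int64(11)), (348, np.int64(20)), (354, np.int64(55))]
 phase mod72 71.72053224107454 0.9137211439701628 340
t [(0, np.int64(14)), (60, np.int64(17)), (66, np.int64(33)), (72, np.int64(7)), (216, np.int64(4)), (282, np.int64(4)), (288, np.int64(39)), (294, np.int64(17)), (348, np.int64(4)), (354, np.int64(20))]
 phase mod72 71.88343892505726 0.9055383791405162 164
```

Both cameras give spokes at about 359, 71, 143, 215 and 287°, so the valve is at about 36, 108, 180, 252 or 324°. I'll check each candidate's cap against colour and depth.

Run:
```python
from h import *
s=load("side0.npz");t=load("top0.npz")
qs=[.4940,-.1600,.0191];qt=[.4974,-.1585,.0191]
for nm,c,qq in(("s",s,qs),("t",t,qt)):
    M,O=stand_T(*qq)
    for w in(35,107,179,251,323):
        a=np.radians(w);d=np.array([0,-np.sin(a),np.cos(a)])
        for r in(.084,.092,.105):
            p=M@(np.array([0,0,.179])+d*r)+O;u=proj(c,p);i=np.round(u).astype(int)
            zc=((p-c["position"])@R.from_rotvec(c["orientation"]).as_matrix())[2]
            print(nm,w,r,np.round(u,1),'pred z %.3f meas %.3f'%(zc,c["z_map"][i[1],i[0]]),c["image"][i[1],i[0]])
cv2.imwrite("pics/ov2s.png",np.hstack([cv2.resize(s["image"][125:235,280:350],None,fx=5,fy=5,interpolation=cv2.INTER_NEAREST),overlay(s,qs,np.radians(179),(280,125,350,235),5)]))
```

```text
s 35 0.084 [326.8 147.6] pred z 1.004 meas 1.409 [219 229 228]
s 35 0.092 [327.8 144.6] pred z 1.002 meas 1.427 [173 191 194]
s 35 0.105 [329.4 139.8] pred z 0.999 meas 1.447 [131 143 141]
s 107 0.084 [329.5 168.4] pred z 1.090 meas 1.023 [161 174 171]
s 107 0.092 [330.7 167.6] pred z 1.096 meas 1.024 [174 185 182]
s 107 0.105 [332.5 166.2] pred z 1.106 meas 1.025 [176 188 185]
s 179 0.084 [315.5 200.1] pred z 1.085 meas 1.022 [138 142 152]
s 179 0.092 [315.4 202.1] pred z 1.091 meas 1.027 [154 163 165]
s 179 0.105 [315.2 205.3] pred z 1.101 meas 1.026 [157 167 166]
s 251 0.084 [302.1 203.3] pred z 0.997 meas 1.040 [193 205 201]
s 251 0.092 [300.6 205.8] pred z 0.995 meas 1.041 [207 217 215]
s 251 0.105 [298.2 209.9] pred z 0.990 meas 0.950 [128 130 127]
s 323 0.084 [308.8 169. ] pred z 0.947 meas 0.907 [194 205 203]
s 323 0.092 [307.9 168.1] pred z 0.940 meas 0.894 [120 124 125]
s 323 0.105 [306.5 166.6] pred z 0.928 meas 0.885 [62 65 65]
t 35 0.084 [346.2 210.2] pred z 1.125 meas 1.044 [43 43 43]
t 35 0.092 [348.2 209.8] pred z 1.118 meas 1.046 [41 39 40]
t 35 0.105 [351.5 209.2] pred z 1.107 meas 1.051 [45 44 44]
t 107 0.084 [353.9 213.6] pred z 1.216 meas 1.068 [58 56 56]
t 107 0.092 [356.4 213.6] pred z 1.218 meas 1.072 [55 52 53]
t 107 0.105 [360.5 213.5] pred z 1.221 meas 1.078 [38 38 38]
t 179 0.084 [325.1 216.9] pred z 1.278 meas 1.177 [148 154 154]
t 179 0.092 [325.  217.2] pred z 1.286 meas 1.177 [148 154 154]
t 179 0.105 [324.8 217.7] pred z 1.299 meas 1.132 [124 130 129]
t 251 0.084 [298.2 216.1] pred z 1.226 meas 1.080 [31 29 31]
t 251 0.092 [295.6 216.3] pred z 1.229 meas 1.080 [33 33 33]
t 251 0.105 [291.3 216.6] pred z 1.233 meas 1.099 [30 30 30]
t 323 0.084 [309.  211.8] pred z 1.131 meas 1.051 [43 43 42]
t 323 0.092 [307.2 211.6] pred z 1.125 meas 1.055 [45 44 44]
t 323 0.105 [304.3 211.3] pred z 1.115 meas 1.060 [45 43 44]
```

View pics/ov2s.png

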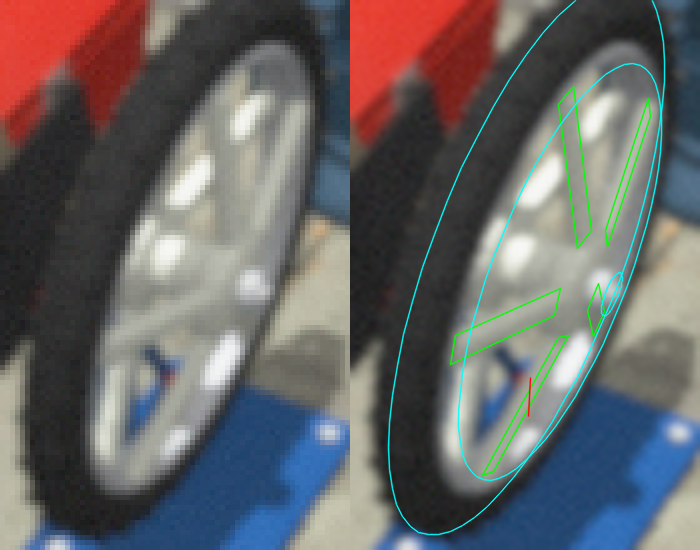

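Only the 179° candidate fits. Its cap would sit at (315.5,200), mostly behind a spoke, with just its left edge showing as the red spot at (313.5,200). The 36 and 252° gaps show background. So the wheel needs about half a turn. I'll check reach for a horizontal or pitched finger.

```bash
cat >> h.py <<'E'
HUB=np.array([.4957,-.1593,.18]);YAW=.0191
def tool_rot(pitch,roll=0,yaw=YAW):
    # tool x forward, pitched down; roll 0: jaws (tool y) horizontal left, tool z up
    return (R.from_euler('z',yaw)*R.from_euler('y',pitch)*R.from_euler('x',roll)).as_rotvec()
def pt(x,phi,r):  # stand-frame depth x, clockwise angle phi, radius r -> world
    M,_=stand_T(0,0,YAW);return HUB+M@np.array([x,-r*np.sin(phi),r*np.cos(phi)])
E
python3 - <<'E'
from h import *
from cell import manip,inverse_kinematics
for pd in(0,15,30,45):
  for rl in(0,90,-90,180):
    o=[]
    for ph in range(-110,110,20):
        res=[]
        for x in(-.08,0.0):
            j=inverse_kinematics(pt(x,np.radians(ph),.072),tool_rot(np.radians(pd),np.radians(rl)))
            res.append(j is not None)
        o.append(''.join('.X'[k] for k in res))
    print(pd,rl,o, None if j is None else np.round(j,2))
E
```

```text
0 0 ['..', '..', '..', '..', '..', '..', '..', '..', '..', '..', '..'] None
0 90 ['..', '..', '..', '..', '..', '..', '..', '..', '..', '..', '..'] None
0 -90 ['..', '..', '..', '..', '..', '..', '..', '..', '..', '..', '..'] None
0 180 ['..', '..', '..', '..', '..', '..', '..', '..', '..', '..', '..'] None
15 0 ['..', '..', '..', '..', '..', '..', '..', '..', '..', '..', '..'] None
15 90 ['..', '..', '..', '..', '..', '..', '..', '..', '..', '..', '..'] None
15 -90 ['..', '..', '..', '..', '..', '..', '..', '..', '..', '..', '..'] None
15 180 ['..', '..', '..', '..', '..', '..', '..', '..', '..', '..', '..'] None
30 0 ['..', '..', '..', '..', '..', '..', '..', '..', '..', '..', '.X'] [-0.94 -0.16  2.53  1.58  0.79  2.51]
30 90 ['..', '..', '..', '..', '..', '..', '.X', '.X', '.X', '.X', '.X'] [-0.94 -0.16  2.53  1.58  0.79 -2.21]
30 -90 ['..', '..', '..', '..', '..', '..', '.X', '.X', '.X', '.X', '.X'] [-0.94 -0.16  2.53  1.58  0.79  0.94]
30 180 ['..', '..', '..', '..', '..', '..', '.X', '.X', '.X', '.X', '.X'] [-0.94 -0.16  2.53  1.58  0.79 -0.64]
45 0 ['..', '..', '..', '..', '..', '..', '..', '..', '..', '..', '..'] None
45 90 ['..', '.X', '.X', '.X', 'XX', 'XX', 'XX', 'XX', 'XX', 'XX', 'XX'] [-0.82 -0.22  2.41  1.05  0.65 -1.61]
45 -90 ['..', '.X', '.X', '.X', 'XX', 'XX', 'XX', 'XX', 'XX', 'XX', 'XX'] [-0.82 -0.22  2.41  1.05  0.65  1.53]
45 180 ['..', '.X', '.X', '.X', 'XX', 'XX', 'XX', 'XX', 'XX', 'XX', 'XX'] [-0.82 -0.22  2.41  1.05  0.65 -0.04]
```

Run:
```python
from h import *
from cell import manip,inverse_kinematics
for rl in(90,180):
 for pd in(20,30,35,40,45,50):
  for yw in(-40,-20,0,20,40,60):
    rot=tool_rot(np.radians(pd),np.radians(rl),YAW+np.radians(yw))
    ax=R.from_rotvec(rot).apply([1,0,0])
    o=''
    for ph in range(-100,121,20):
        p=pt(0,np.radians(ph),.075)
        a=inverse_kinematics(p,rot) is not None; b=inverse_kinematics(p-ax*.09,rot) is not None
        o+=' .'[0] if 0 else '.axX'[a+2*b]
    if 'X' in o: print(rl,pd,yw,o)
```

```text
90 20 20 ...XXXXXXXXx
90 20 40 XXXXXXXXXXXx
90 20 60 XXXXXXXXXXXx
90 30 0 .....aXXXXaa
90 30 20 .aXXXXXXXXXX
90 30 40 XXXXXXXXXXXX
90 30 60 XXXXXXXXXXXX
90 35 -40 .xXXXXXXx...
90 35 0 ....XXXXXXXa
90 35 20 XXXXXXXXXXXX
90 35 40 XXXXXXXXXXXX
90 35 60 XXXXXXXXXXXX
90 40 -40 XXXXXXXXXXx.
90 40 -20 ..aXXXXXXXa.
90 40 0 ..XXXXXXXXXX
90 40 20 XXXXXXXXXXXX
90 40 40 XXXXXXXXXXXX
90 40 60 XXXXXXXXXXXX
90 45 -40 XXXXXXXXXXXX
90 45 -20 aXXXXXXXXXXX
90 45 0 aXXXXXXXXXXX
90 45 20 XXXXXXXXXXXX
90 45 40 XXXXXXXXXXXX
90 45 60 XXXXXXXXXXXX
90 50 -40 XXXXXXXXXXXX
90 50 -20 XXXXXXXXXXXX
90 50 0 XXXXXXXXXXXX
90 50 20 XXXXXXXXXXXX
90 50 40 XXXXXXXXXXXX
90 50 60 XXXXXXXXXXXX
180 20 20 ...XXXXXXXXX
180 20 40 XXXXXXXXXXXX
180 20 60 XXXXXXXXXXXX
180 30 0 .....aXXXXaa
180 30 20 .aXXXXXXXXXX
180 30 40 XXXXXXXXXXXX
180 30 60 XXXXXXXXXXXX
180 35 0 ....XXXXXXXa
180 35 20 XXXXXXXXXXXX
180 35 40 XXXXXXXXXXXX
180 35 60 XXXXXXXXXXXX
180 40 -20 ..aXXXXXXXa.
180 40 0 ..XXXXXXXXXX
180 40 20 XXXXXXXXXXXX
180 40 40 XXXXXXXXXXXX
180 40 60 XXXXXXXXXXXX
180 45 -40 ......xXXxx.
180 45 -20 aXXXXXXXXXXX
180 45 0 aXXXXXXXXXXX
180 45 20 XXXXXXXXXXXX
180 45 40 XXXXXXXXXXXX
180 45 60 XXXXXXXXXXXX
180 50 -40 ....xXXXXXXx
180 50 -20 XXXXXXXXXXXX
180 50 0 XXXXXXXXXXXX
180 50 20 XXXXXXXXXXXX
180 50 40 XXXXXXXXXXXX
180 50 60 XXXXXXXXXXXX
```

Pitch about 36–40° with yaw 0 and the jaws level keeps the gripper body clear of the tyre. I'll check obstacle heights along the transit and IK for the planned sweeps.

Run:
```python
from h import *
from cell import manip,inverse_kinematics
t=load("top0.npz")
V,U=np.mgrid[0:420,0:560];P=pix2w(t,U.ravel(),V.ravel());P=P[t["z_map"].ravel()>0]
r=np.hypot(P[:,0],P[:,1]);a=np.degrees(np.arctan2(P[:,1],P[:,0]))
for lo in range(-70,90,10):
    print(lo,[ '%.2f'%P[(a>=lo)&(a<lo+10)&(r>=q)&(r<q+.1),2].max() if ((a>=lo)&(a<lo+10)&(r>=q)&(r<q+.1)).any() else None for q in(.25,.35,.45,.55,.65,.75)])
for p in(34,36,38,40):
    rot=tool_rot(np.radians(p),np.pi);ax=R.from_rotvec(rot).apply([1,0,0]);o=''
    for ph in range(-40,121,10):
        q=pt(-.003,np.radians(ph),.074)
        A=inverse_kinematics(q,rot);B=inverse_kinematics(q-ax*.06,rot);o+='.axX'[(A is not None)+2*(B is not None)]
        if ph in(-20,40,100) and A is not None: print(ph,np.round(A,2),None if B is None else np.round(B,2))
    print(p,o)
```

```text
-70 ['-0.90', '-0.90', '-0.90', '-0.90', '-0.00', '0.10']
-60 ['-0.90', '-0.90', '-0.89', '0.18', '0.20', '0.11']
-50 ['-0.90', '-0.90', '0.03', '0.18', '0.18', '0.18']
-40 ['-0.90', '0.00', '0.03', '0.28', '0.12', '0.14']
-30 ['-0.90', '0.01', '0.33', '0.32', '0.12', '0.16']
-20 ['-0.90', '0.02', '0.34', '0.25', '0.31', '0.31']
-10 ['-0.90', '0.02', '0.32', '0.25', '0.31', '0.31']
0 ['-0.90', '0.01', '0.01', '0.26', '0.40', '0.44']
10 ['-0.90', '0.01', '0.21', '0.31', '0.40', '0.87']
20 ['-0.90', '0.01', '0.03', '0.22', '0.03', '0.87']
30 ['-0.90', '0.00', '0.02', '0.28', '0.29', '0.28']
40 ['-0.90', '-0.89', '0.01', '0.27', '0.27', '0.25']
50 ['-0.90', '-0.90', '-0.90', '0.02', '0.06', '0.27']
60 ['0.72', '0.72', '0.68', '0.34', '0.02', '0.17']
70 ['0.72', '0.73', '0.70', '0.48', '0.47', '0.34']
80 ['-0.90', '-0.90', '0.66', '-0.89', '-0.90', '-0.90']
-20 [-0.68 -0.52  2.56  1.19  0.62  0.01] None
40 [-0.87 -0.36  2.49  1.28  0.74 -0.22] [-1.01 -0.5   2.51  1.14  0.9  -0.12]
100 [-0.92 -0.16  2.52  1.49  0.74 -0.55] [-1.06 -0.32  2.55  1.3   0.86 -0.4 ]
34 ..aXXXXXXXXXXXXXa
-20 [-0.67 -0.52  2.54  1.11  0.61  0.1 ] [-0.81 -0.69  2.55  0.97  0.81  0.21]
40 [-0.85 -0.36  2.47  1.21  0.72 -0.14] [-0.99 -0.5   2.49  1.08  0.89 -0.05]
100 [-0.9  -0.18  2.5   1.43  0.71 -0.47] [-1.04 -0.33  2.53  1.24  0.84 -0.33]
36 aXXXXXXXXXXXXXXXX
-20 [-0.65 -0.51  2.52  1.02  0.61  0.19] [-0.78 -0.68  2.52  0.91  0.8   0.28]
40 [-0.84 -0.36  2.46  1.14  0.71 -0.07] [-0.96 -0.5   2.46  1.02  0.88  0.02]
100 [-0.89 -0.19  2.49  1.36  0.69 -0.39] [-1.01 -0.34  2.51  1.18  0.82 -0.26]
38 XXXXXXXXXXXXXXXXX
-20 [-0.63 -0.5   2.49  0.94  0.61  0.27] [-0.75 -0.66  2.5   0.84  0.8   0.35]
40 [-0.82 -0.36  2.44  1.07  0.71  0.01] [-0.94 -0.5   2.44  0.96  0.87  0.09]
100 [-0.87 -0.19  2.47  1.28  0.67 -0.31] [-0.99 -0.34  2.49  1.12  0.8  -0.18]
40 XXXXXXXXXXXXXXXXX
```

```bash
cat >> h.py <<'E'
from scipy.optimize import brentq
P38=np.radians(38)
COR=np.array([[sy*.0175,z] for sy in(1,-1) for z in(-.0045,.025)])
def contact_gap(th,phi,r):
    # clockwise free distance between finger and the leg at th (rad)
    c=np.array([-r*np.sin(phi),r*np.cos(phi)])+COR
    n=np.array([-np.cos(th),-np.sin(th)])
    return -.008-(c@n).max()
def finger_phi(th,r,gap=0.): return brentq(lambda p:contact_gap(th,p,r)-gap,th-1.2,th)
E
python3 - <<'E'
from h import *
from cell import manip,inverse_kinematics
for th in(-1,20,50,71,90,108,115): print(th,np.degrees(finger_phi(np.radians(th),.074)),np.degrees(finger_phi(np.radians(th),.074,.008)))
rot=tool_rot(P38,np.pi);ax=R.from_rotvec(rot).apply([1,0,0])
ph=finger_phi(np.radians(-1),.074,.01)
for b in(0,.05,.07,.1,.12):
    print(b,pt(-.003,ph,.074)-ax*b,inverse_kinematics(pt(-.003,ph,.074)-ax*b,rot))
dn=manip.state()['tcp_rot'];print(dn)
for p in([.12,.40,.40],[.14,.45,.42],[.45,0,.42],[.30,-.30,.42],[.33,-.28,.42]):
    print(p,inverse_kinematics(np.array(p),dn))
E
```

```text
-1 -21.515126654890416 -28.294404364119863
20 -0.5565222123231496 -7.3380346928199955
50 32.13938175136534 25.492611421011006
71 56.96005330226846 50.4694699989586
90 80.27503132500748 73.91715176676995
108 94.17123561017087 87.68818313782515
115 99.7420590501285 93.20584988534611
0 [ 0.4919928  -0.12230689  0.24405284] [-0.61421063 -0.52243015  2.53229613  1.01874382  0.57963907  0.21006746]
0.05 [ 0.45259945 -0.1230594   0.27483592] [-0.71822898 -0.66746655  2.53998468  0.90688596  0.73781579  0.30343805]
0.07 [ 0.43684211 -0.1233604   0.28714914] [-0.76840676 -0.72122471  2.53879656  0.88044361  0.80988806  0.32138591]
0.1 [ 0.4132061  -0.1238119   0.30561899] [-0.85504348 -0.79541084  2.5324654   0.85700752  0.92661258  0.33010871]
0.12 [ 0.39744876 -0.1241129   0.31793222] [-0.92151841 -0.83973772  2.52527585  0.85074219  1.01007242  0.32473078]
[ 0.22672473  1.55907085 -0.22977405]
[0.12, 0.4, 0.4] [ 1.21972114e+00 -2.94594893e-01  1.86551418e+00 -5.10589994e-05
  1.57263996e+00 -6.02878737e-02]
[0.14, 0.45, 0.42] [ 1.21635896e+00 -1.86409257e-01  1.74529590e+00 -5.76761791e-05
  1.58467242e+00 -6.36507545e-02]
[0.45, 0, 0.42] [-0.05392627 -0.22972937  1.78052384 -0.00189575  1.59132513 -1.33397365]
[0.3, -0.3, 0.42] [-8.42748361e-01 -2.82488439e-01  1.82119544e+00 -1.71035532e-03
  1.60191217e+00 -2.12281137e+00]
[0.33, -0.28, 0.42] [-7.59775161e-01 -2.65210922e-01  1.80814470e+00 -1.78497513e-03
  1.59783042e+00 -2.03983312e+00]
```

Run:
```python
from h import *
from cell import manip,inverse_kinematics,cams
manip.set_joints([1.22,-.29,1.866,0,1.57,-.06]);
manip.set_gripper(0.0,20)
manip.set_joints([-.92,-.29,1.866,0,1.57,0.1])
s=manip.state();print(s['clock'],s['tool_pos'],s['gripper_width'])
rot=tool_rot(P38,np.pi);ax=R.from_rotvec(rot).apply([1,0,0])
ph=finger_phi(np.radians(-1),.074,.01);P=pt(-.003,ph,.074)
manip.move_pose(P-ax*.11,rot)
s=manip.state();print(s['clock'],s['tool_pos'],s['joint_pos'],s['contact_force'])
manip.move_linear(P-ax*.04,rate=.12)
s=manip.state();print(s['clock'],s['tool_pos'],s['contact_force'])
for n in("side","top"):
    c=cams.capture(n);np.savez(f"{n}1.npz",**c)
s,t=load("side1.npz"),load("top1.npz")
cv2.imwrite("pics/a1.png",np.hstack([cv2.resize(s["image"][125:245,250:380],None,fx=3,fy=3),cv2.resize(t["image"][150:270,250:400],None,fx=2.6,fy=3)]))
```

```text
5.1583 [ 0.27368423 -0.31726415  0.39782802] 0.0004991279152035058
6.125 [ 0.40567568 -0.12418492  0.31320354] [-0.88663066 -0.81800933  2.52683662  0.8521115   0.96809203  0.3281438 ] [ 0.39714201 -0.30400647 -0.23705264]
6.8583 [ 0.46093902 -0.12327836  0.26946841] [ 0.10419599 -0.64107147  0.20345129]
```

View pics/a1.png

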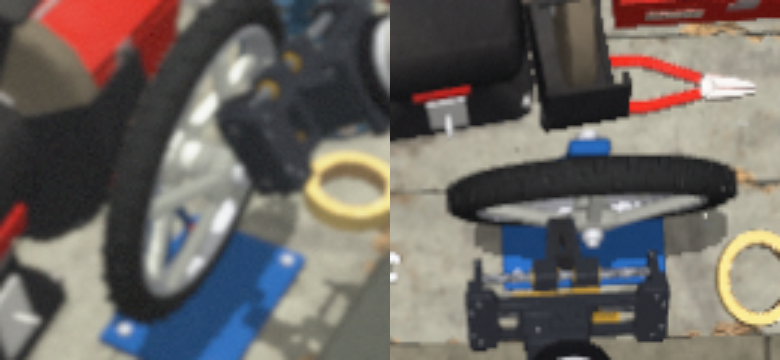

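The top view shows the closed fingers in front of the top gap, left of the hub nut, with the body level and clear of the tyre. I'll insert and do push 1, stopping if the force is large.

```bash
cat >> h.py <<'E'
def fs(manip):
    s=manip.state();return s['clock'],np.round(s['contact_force'],1),np.round(s['tool_pos'],3)
E
python3 - <<'E'
from h import *
from cell import manip,cams
rot=tool_rot(P38,np.pi);ax=R.from_rotvec(rot).apply([1,0,0]);r=.074
ph=finger_phi(np.radians(-1),r,.01);P=pt(-.003,ph,r)
manip.move_linear(P,rate=.08);print(fs(manip))
end=finger_phi(np.radians(98),r)
n=8
for k in range(1,n+1):
    a=ph+(end-ph)*k/n
    manip.move_linear(pt(-.003,a,r),rate=.05 if k in(1,n) else .09)
    f=fs(manip);print(round(np.degrees(a)),*f)
    if np.linalg.norm(f[1])>15: print("STOP");break
for nme in("side","top"):
    c=cams.capture(nme);np.savez(f"{nme}2.npz",**c)
s,t=load("side2.npz"),load("top2.npz")
cv2.imwrite("pics/a2.png",np.hstack([cv2.resize(s["image"][125:245,250:380],None,fx=3,fy=3),cv2.resize(t["image"][150:270,250:400],None,fx=2.6,fy=3)]))
E
```

```text
(7.6083, array([-0.5,  0.3, -0. ]), array([ 0.492, -0.122,  0.244]))
-15 8.1333 [ 0.1 -0.9 -0. ] [ 0.492 -0.141  0.252]
-1 8.4917 [ 0.3 -0.1 -0.5] [ 0.493 -0.159  0.254]
14 8.85 [-0.4 -1.1  0.1] [ 0.493 -0.177  0.252]
28 9.2083 [ 0.3 -0.6 -0. ] [ 0.493 -0.194  0.245]
43 9.5667 [0.5 0.4 0.1] [ 0.494 -0.21   0.234]
57 9.925 [ 0.9 -0.4 -0.2] [ 0.494 -0.222  0.22 ]
72 10.2833 [-0.5 -0.6 -0.4] [ 0.494 -0.23   0.203]
86 10.8083 [2.1 1.5 1.5] [ 0.494 -0.233  0.185]
```

View pics/a2.png

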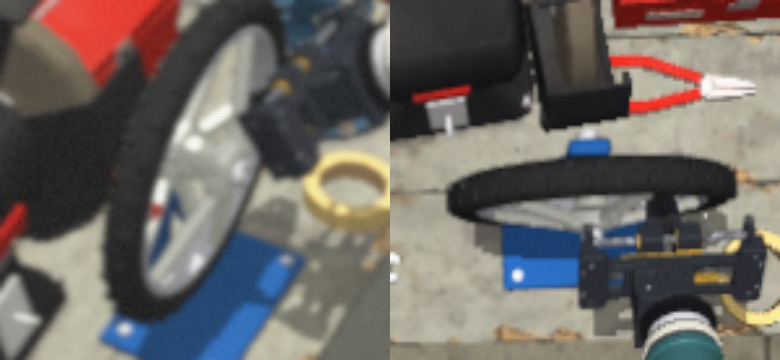

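The wheel has turned: the red cap now shows at side crop (157,212), pixel about (302.5,195.5). I'll measure the phase.

```bash
cat >> h.py <<'E'
QS=[.4940,-.1600,.0191];QT=[.4974,-.1585,.0191]
def redcap(c,q=QS,win=(285,130,345,225)):
    M,O=stand_T(*q);u0,v0,u1,v1=win;out=[]
    V,U=np.mgrid[v0:v1,u0:u1];U=U.ravel();V=V.ravel()
    im=c["image"][V,U].astype(float);L=(plane_pt(c,U,V,O+np.array([0,0,.179]),M[:,0])-O)@M-[0,0,.179]
    r=np.hypot(L[:,1],L[:,2]);w=im[:,2]-im[:,:2].max(1)
    ok=(r<.112)&(w>25)
    if not ok.any(): return None
    m=np.average(L[ok],axis=0,weights=w[ok]);return ok.sum(),np.average(U[ok],weights=w[ok]),np.average(V[ok],weights=w[ok]),np.hypot(m[1],m[2]),np.degrees(np.arctan2(-m[1],m[2]))%360
def phase(c,q):
    V,U=np.mgrid[0:420,0:560];P=pix2w(c,U.ravel(),V.ravel());M,O=stand_T(*q);L=(P-O)@M-[0,0,.179]
    r=np.hypot(L[:,1],L[:,2]);a=np.degrees(np.arctan2(-L[:,1],L[:,2]))%360
    xf=-.026+.016*(r-.03)/.086-.006
    col=c["image"].reshape(-1,3).min(1)>100
    ok=(c["z_map"].ravel()>0)&(r>.045)&(r<.105)&(abs(L[:,0]-xf)<.006)&col
    h=np.histogram(a[ok],np.arange(0,361,6))[0]
    w=np.exp(1j*np.radians(a[ok]*5));m=w.mean() if ok.any() else 0
    return (np.degrees(np.angle(m))/5-36)%72,abs(m),ok.sum(),[(i*6,int(k)) for i,k in enumerate(h) if k>4]
E
python3 - <<'E'
from h import *
for i in(0,1,2):
    for n,q in(("side",QS),("top",QT)):
        c=load(f"{n}{i}.npz");print(i,n,redcap(c) if n=="side" else '',phase(c,q))
E
```

```text
0 side (np.int64(1), np.float64(314.0), np.float64(200.0), np.float64(0.07554191495475072), np.float64(186.4025703144106)) (np.float64(35.73603367577816), np.float64(0.9137389325397608), np.int64(339), [(0, 18), (60, 19), (66, 40), (72, 6), (144, 10), (210, 11), (216, 49), (222, 17), (282, 29), (288, 48), (294, 11), (348, 20), (354, 55)])
0 top  (np.float64(35.92064983202125), np.float64(0.9057030240003283), np.int64(160), [(0, 13), (60, 17), (66, 33), (72, 7), (288, 39), (294, 17), (354, 19)])
1 side (np.int64(1), np.float64(314.0), np.float64(200.0), np.float64(0.07554191495475072), np.float64(186.4025703144106)) (np.float64(37.96889258938387), np.float64(0.9360528968948578), np.int64(215), [(0, 6), (144, 11), (210, 11), (216, 40), (222, 24), (282, 27), (288, 48), (294, 9), (354, 31)])
1 top  (np.float64(35.462419760845435), np.float64(0.9239348279431728), np.int64(153), [(0, 13), (60, 9), (66, 42), (72, 7), (282, 7), (288, 42), (294, 6), (354, 20)])
2 side (np.int64(21), np.float64(301.5507921714818), np.float64(194.68499534016775), np.float64(0.08411941034141215), np.float64(274.88238711727263)) (np.float64(61.747374439006855), np.float64(0.9233223756991313), np.int64(286), [(12, 10), (18, 54), (24, 14), (168, 21), (174, 16), (234, 9), (240, 47), (246, 33), (306, 28), (312, 39), (318, 7)])
2 top  (np.float64(62.090461588033165), np.float64(0.8882097442522867), np.int64(165), [(12, 6), (18, 30), (24, 14), (84, 5), (90, 14), (240, 20), (246, 17), (306, 7), (312, 27), (318, 21)])
```

Cap at about 278° by phase, about 275° from its visible side. That matches the contact model, which puts the pushed spoke at 98°. Next spoke is at about 26°; I'll push it to about 104° and re-measure before finishing.

Run:
```python
from h import *
from cell import manip,cams
rot=tool_rot(P38,np.pi);ax=R.from_rotvec(rot).apply([1,0,0]);r=.074
ph=finger_phi(np.radians(98),r,.006)
manip.move_linear(pt(-.003,ph,r),rate=.05)
manip.move_linear(pt(-.003,ph,r)-ax*.05,rate=.12)
ph=finger_phi(np.radians(26),r,.012);P=pt(-.003,ph,r)
manip.move_linear(P-ax*.05,rate=.12)
manip.move_linear(P,rate=.08);print(fs(manip))
end=finger_phi(np.radians(104),r)
n=7
for k in range(1,n+1):
    a=ph+(end-ph)*k/n
    manip.move_linear(pt(-.003,a,r),rate=.05 if k in(1,) else .03 if k==n else .09)
    f=fs(manip);print(round(np.degrees(a)),*f)
    if np.linalg.norm(f[1])>15: print("STOP");break
for nme,q in(("side",QS),("top",QT)):
    c=cams.capture(nme);np.savez(f"{nme}3.npz",**c);print(redcap(c) if nme=="side" else '',phase(c,q))
s,t=load("side3.npz"),load("top3.npz")
cv2.imwrite("pics/a3.png",np.hstack([cv2.resize(s["image"][125:245,250:380],None,fx=3,fy=3),cv2.resize(t["image"][150:270,250:400],None,fx=2.6,fy=3)]))
```

```text
(13.5167, array([-0.6,  0.4,  0.2]), array([ 0.493, -0.153,  0.254]))
9 14.0167 [-0.3 -0.1 -0.3] [ 0.493 -0.172  0.253]
23 14.3583 [-0.6 -0.1 -0. ] [ 0.493 -0.188  0.248]
36 14.7 [ 0.2  0.2 -0. ] [ 0.493 -0.203  0.24 ]
50 15.0417 [-1.   0.5  0.7] [ 0.494 -0.216  0.228]
64 15.3833 [-0.6  0.  -0.1] [ 0.494 -0.226  0.213]
77 15.725 [-0.6  0.1 -0.4] [ 0.494 -0.232  0.196]
91 16.4583 [2.7 2.6 1.5] [ 0.494 -0.233  0.178]
(np.int64(20), np.float64(318.1027932960894), np.float64(152.9195530726257), np.float64(0.08518698676521998), np.float64(358.0452209044766)) (np.float64(67.54240843753982), np.float64(0.9151456331766518), np.int64(297), [(18, 7), (24, 63), (30, 15), (174, 19), (180, 20), (240, 9), (246, 46), (252, 34), (312, 33), (318, 35)])
 (np.float64(67.69201465598896), np.float64(0.8959272242523801), np.int64(171), [(18, 6), (24, 36), (30, 12), (90, 9), (96, 8), (246, 19), (252, 23), (312, 5), (318, 32), (324, 18)])
```

View pics/a3.png

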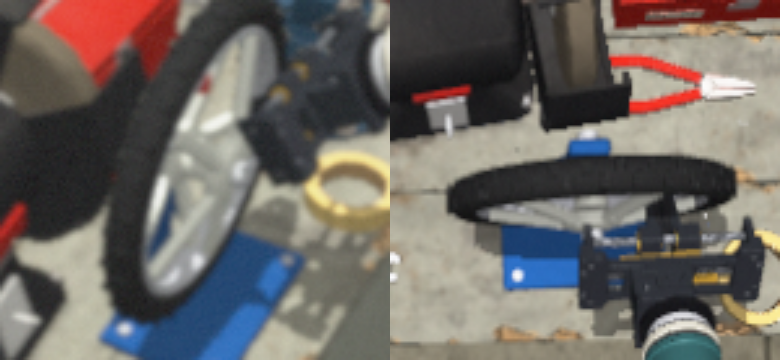

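The red cap is now at the top, side pixel (318.1,152.9). Phase gives 355.6°, the contact model 356°, the red centroid 358°. The overlay should explain the difference.

Run:
```python
from h import *
s=load("side3.npz")
def capov(w):
    im=overlay(s,QS,np.radians(w),(295,130,345,190),7)
    M,O=stand_T(*QS);a=np.linspace(0,2*np.pi,40);th=np.radians(w)
    d=np.array([0,-np.sin(th),np.cos(th)]);n=np.array([0,np.cos(th),np.sin(th)])
    for rr in(.084,.096):
        P=np.array([0,0,.179])+d*rr+.0065*(np.cos(a)[:,None]*n+np.sin(a)[:,None]*[1,0,0])
        p=(proj(s,P@M.T+O)-[295,130]+.5)*7;cv2.polylines(im,[np.round(p).astype(np.int32)],True,(0,255,255),1,cv2.LINE_AA)
    return im
raw=cv2.resize(s["image"][130:190,295:345],None,fx=7,fy=7,interpolation=cv2.INTER_NEAREST)
cv2.imwrite("pics/cap3.png",np.hstack([raw,capov(-4)])[:600])
```

```text
(no output)
```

View pics/cap3.png

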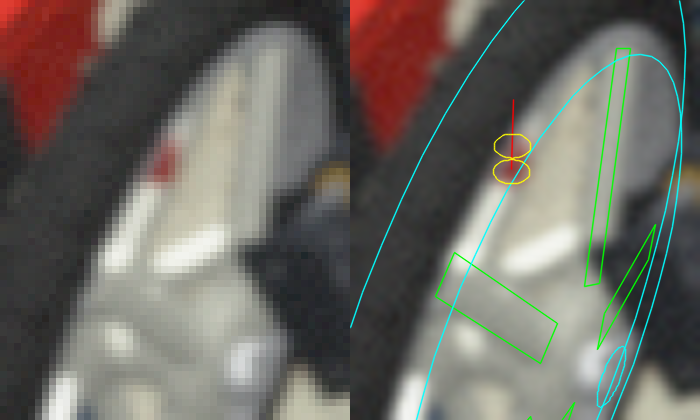

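The visible cap matches -4°: its left part is hidden by the rim, so the red centroid is biased. I'll finish the push slowly by about 4.2°, back off, retreat and measure unobstructed.

Run:
```python
from h import *
from cell import manip,cams
rot=tool_rot(P38,np.pi);ax=R.from_rotvec(rot).apply([1,0,0]);r=.074
manip.move_linear(pt(-.003,finger_phi(np.radians(108.2),r),r),rate=.015);print(fs(manip))
ph=finger_phi(np.radians(108.2),r,.006)
manip.move_linear(pt(-.003,ph,r),rate=.05)
manip.move_linear(pt(-.003,ph,r)-ax*.065,rate=.12)
manip.set_joints([-1.05,-.45,2.35,.5,1.2,0.]);print(fs(manip))
for nme,q in(("side",QS),("top",QT)):
    c=cams.capture(nme);np.savez(f"{nme}4.npz",**c);print(redcap(c) if nme=="side" else '',phase(c,q))
s,t=load("side4.npz"),load("top4.npz")
cv2.imwrite("pics/a4.png",np.hstack([cv2.resize(s["image"][125:245,250:380],None,fx=3,fy=3),cv2.resize(t["image"][150:270,250:400],None,fx=2.6,fy=3)]))
```

```text
(16.9917, array([3.2, 1.7, 2.1]), array([ 0.494, -0.233,  0.174]))
(18.6167, array([ 0.6, -0.4,  0.1]), array([ 0.323, -0.206,  0.225]))
(np.int64(23), np.float64(319.0374639769452), np.float64(151.4418828049952), np.float64(0.08654475928525286), np.float64(1.3217441501165803)) (np.float64(70.84917296819624), np.float64(0.9131083273339291), np.int64(337), [(24, 33), (30, 45), (36, 9), (96, 15), (102, 13), (174, 9), (180, 32), (186, 8), (246, 19), (252, 58), (258, 13), (312, 14), (318, 41), (324, 23)])
 (np.float64(70.76911045706888), np.float64(0.894666187792016), np.int64(195), [(24, 22), (30, 26), (36, 8), (96, 22), (102, 19), (252, 32), (258, 13), (318, 13), (324, 33)])
```

View pics/a4.png

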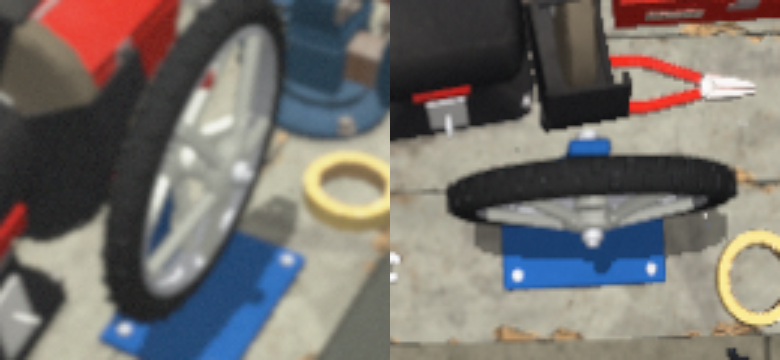

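The wheel is free and the hand clear. Readings: phase -1.2°, contact model +0.2°, cap (biased) +1.3°. I'll run a tighter spoke fit with a free hub offset.

Run:
```python
from h import *
from scipy.optimize import least_squares
for i in(0,4):
  for n,q in(("side",QS),("top",QT)):
    c=load(f"{n}{i}.npz");V,U=np.mgrid[0:420,0:560];P=pix2w(c,U.ravel(),V.ravel());M,O=stand_T(*q);L=(P-O)@M-[0,0,.179]
    r=np.hypot(L[:,1],L[:,2]);xf=-.026+.016*(r-.03)/.086-.006
    for tol in(.003,.005):
        ok=(c["z_map"].ravel()>0)&(r>.045)&(r<.105)&(abs(L[:,0]-xf)<tol)&(c["image"].reshape(-1,3).min(1)>100)
        Y=L[ok][:,1:]
        w0=180 if i==0 else 0
        def res(p,full=False):
            y=Y-p[1:];a=np.arctan2(-y[:,0],y[:,1])-p[0];d=(a-np.radians(36)+np.radians(36))%np.radians(72)-np.radians(36)
            return np.hypot(*y.T)*d
        f=lambda p: res([p[0]+np.radians(36),p[1],p[2]])
        o=least_squares(f,[np.radians(w0),0,0],loss='soft_l1',f_scale=.004)
        o2=least_squares(lambda p:f([p[0],0,0]),[np.radians(w0)],loss='soft_l1',f_scale=.004)
        print(i,n,tol,len(Y),'free: %.2f off %.1f %.1f mm'%(np.degrees(o.x[0]),*o.x[1:]*1e3),'fixed: %.2f'%np.degrees(o2.x[0]),'rms mm %.1f'%(1e3*np.sqrt((o.fun**2).mean())))
for nme,q in(("side",QS),("top",QT)):
    a,b=load(nme+"0.npz")["image"],load(nme+"4.npz")["image"]
    print(nme,cv2.phaseCorrelate(*[cv2.cvtColor(x[225:250,285:355] if nme=="side" else x[228:250,285:365],cv2.COLOR_BGR2GRAY).astype(np.float32) for x in(a,b)]))
```

```text
0 side 0.003 249 free: 173.09 off -40.7 -20.9 mm fixed: 359.61 rms mm 36.1
0 side 0.005 317 free: 173.25 off -42.0 -18.5 mm fixed: 359.55 rms mm 34.7
0 top 0.003 114 free: 247.86 off 23.1 50.2 mm fixed: 288.00 rms mm 12.6
0 top 0.005 150 free: 216.23 off 1.7 5.9 mm fixed: 72.13 rms mm 4.1
4 side 0.003 249 free: 6.43 off -32.5 -29.0 mm fixed: -37.05 rms mm 34.5
4 side 0.005 313 free: 5.60 off -31.2 -31.1 mm fixed: -37.21 rms mm 33.2
4 top 0.003 122 free: -16.07 off -47.5 -29.8 mm fixed: -37.28 rms mm 38.0
4 top 0.005 172 free: -37.31 off 0.2 7.2 mm fixed: -37.33 rms mm 3.5
side ((-0.04162761143522431, 0.5642485533615016), 0.9619076834784613)
top ((-0.017688943741362095, -0.010660673436797552), 1.0234291973213354)
```

```bash
cat > fitw.py <<'E'
from h import *
from scipy.optimize import least_squares
S=np.radians(36)
def fitw(c,q,w0=0,tol=.005):
    V,U=np.mgrid[0:420,0:560];P=pix2w(c,U.ravel(),V.ravel());M,O=stand_T(*q);L=(P-O)@M-[0,0,.179]
    r=np.hypot(L[:,1],L[:,2]);xf=-.026+.016*(r-.03)/.086-.006
    ok=(c["z_map"].ravel()>0)&(r>.045)&(r<.105)&(abs(L[:,0]-xf)<tol)&(c["image"].reshape(-1,3).min(1)>100)
    Y=L[ok][:,1:]
    def f(p):
        y=Y-p[1:];d=(np.arctan2(-y[:,0],y[:,1])-p[0])%(2*S)-S  # spokes at w+36+72k
        return np.hypot(*y.T)*d
    o=least_squares(f,[np.radians(w0),0,0],loss='soft_l1',f_scale=.004);o2=least_squares(lambda p:f([p[0],0,0]),[np.radians(w0)],loss='soft_l1',f_scale=.004)
    return len(Y),'free %.2f off %.1f %.1f'%(np.degrees(o.x[0]),*o.x[1:]*1e3),'fixed %.2f'%np.degrees(o2.x[0]),'rms mm %.1f'%(1e3*np.sqrt((o.fun**2).mean()))
E
python3 - <<'E'
from fitw import *
for i,w in((0,180),(4,0)):
  for n,q in(("side",QS),("top",QT)):
    for tol in(.003,.005): print(i,n,tol,*fitw(load(f"{n}{i}.npz"),q,w,tol))
E
```

```text
0 side 0.003 249 free 179.77 off 3.4 2.7 fixed 179.61 rms mm 4.1
0 side 0.005 317 free 179.74 off 4.3 3.7 fixed 179.55 rms mm 4.1
0 top 0.003 114 free 180.27 off 1.7 5.0 fixed 180.00 rms mm 4.3
0 top 0.005 150 free 180.23 off 1.7 5.9 fixed 180.13 rms mm 4.1
4 side 0.003 249 free -1.15 off 3.0 3.2 fixed -1.05 rms mm 4.1
4 side 0.005 313 free -1.19 off 4.1 3.9 fixed -1.21 rms mm 4.2
4 top 0.003 122 free -1.44 off 0.1 6.0 fixed -1.28 rms mm 3.6
4 top 0.005 172 free -1.31 off 0.2 7.2 fixed -1.33 rms mm 3.5
```

Both cameras consistently give -1.2°. There's plenty of time, so I'll nudge that out.

Run:
```python
from fitw import *
from cell import manip,cams
rot=tool_rot(P38,np.pi);ax=R.from_rotvec(rot).apply([1,0,0]);r=.074
ph=finger_phi(np.radians(107),r,.008);P=pt(-.003,ph,r)
manip.move_pose(P-ax*.065,rot);manip.move_linear(P,rate=.08);print(fs(manip))
manip.move_linear(pt(-.003,finger_phi(np.radians(107.5),r),r),rate=.04)
manip.move_linear(pt(-.003,finger_phi(np.radians(109.6),r),r),rate=.012);print(fs(manip))
manip.move_linear(pt(-.003,finger_phi(np.radians(109),r,.006),r),rate=.04)
manip.move_linear(pt(-.003,finger_phi(np.radians(109),r,.006),r)-ax*.065,rate=.12)
manip.set_joints([-1.05,-.45,2.35,.5,1.2,0.]);print(fs(manip))
for nme,q in(("side",QS),("top",QT)):
    c=cams.capture(nme);np.savez(f"{nme}5.npz",**c);print(redcap(c) if nme=="side" else '',fitw(c,q,0))
```

```text
(20.3333, array([ 0.3, -0.1,  0.2]), array([ 0.494, -0.233,  0.184]))
(21.0333, array([ 1.4, -0.2,  2.4]), array([ 0.494, -0.233,  0.174]))
(22.7083, array([ 0.3,  0.7, -0.3]), array([ 0.323, -0.206,  0.225]))
(np.int64(24), np.float64(319.2307692307692), np.float64(151.25939177101966), np.float64(0.08644237171206483), np.float64(2.032036781652196)) (305, 'free -0.74 off 4.1 3.9', 'fixed -0.79', 'rms mm 4.2')
 (177, 'free -0.66 off 0.2 7.3', 'fixed -0.61', 'rms mm 3.5')
```

It's within about 0.7° now, which is at the measurement limit. Last, I'll check that the stand and loose things haven't moved.

Run:
```python
from h import *
a,b=load("top0.npz")["image"],load("top5.npz")["image"];c,d=load("side0.npz")["image"],load("side5.npz")["image"]
cv2.imwrite("pics/fin.png",np.hstack([cv2.resize(d[100:260,230:400],None,fx=2.2,fy=2.2),cv2.resize(cv2.absdiff(a,b)[140:270,140:420],None,fx=1.5,fy=352/130)*2]))
```

```text
(no output)
```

View pics/fin.png

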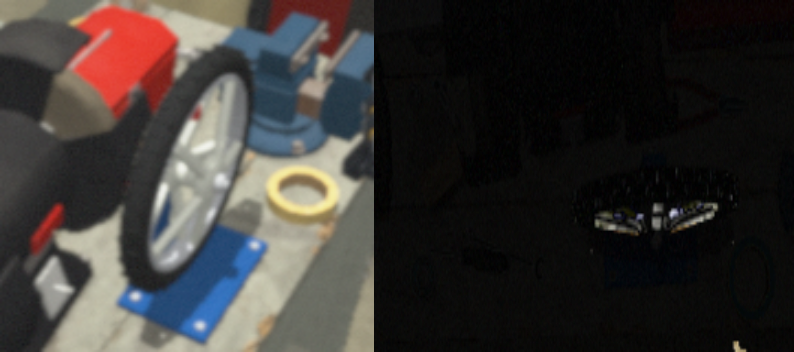

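The red cap shows at the top of the wheel, at (196,113). The before/after difference in the top view shows only the spokes and tyre tread, so the stand and tools have not moved. Handing in.

Run:
```python
from cell import manip,order
order.close_job();print(manip.state()['clock'])
```

```text
the job is handed in; nothing more can be done
the job is handed in; nothing more can be done
```

I turned the wheel about 180° clockwise by pushing two spokes one after the other with the closed fingertips. After a small corrective nudge I took the hand away and handed the job in at about 23 s.

- **Valve position:** The spoke fits from both cameras put the valve 0.6–0.8° short of straight up. The contact model had it about 1° past. The visible part of the red cap read +2°, but the rim hides its left side, which pushes that reading high by about 2.5°.
- **Surroundings:** The before/after picture from the top camera shows only spokes and tyre tread changed. The stand, the tape roll, the pliers and the tools just left of the stand had not moved. That check did not cover the far ends of the bench.
- **Forces:** Contact forces, read at each stop, stayed under about 5 N. The fingers never entered the valve's gap.

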